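Set the stop screw of an open relay

ROBOT

A 6-joint arm with a two-finger parallel gripper is mounted at the origin on the work surface. World frame = base frame: x ahead of the robot, y to its left, z up, the work surface at z = 0. Lengths are in m, angles in rad, forces in N, time in s.
With the tool pointing down it reaches from about 0.275 to 0.75 m from the base axis. Payload 10.2 kg.
Tool frame: the origin (TCP) lies at the very end of the fingers, on their centre line; the grasp point (between the pads) lies 19 mm behind it; z points along the fingers, y is the line along which they close (so a half turn about z gives the same grasp; the last joint's range is limited). The gripper opens to 88 mm and grips with 3 to 60 N. Pads are 18 mm wide; open, the fingers measure 123 mm over their backs; the gripper's body (75 mm by 187 mm) begins 45 mm behind the grasp point.
Start: joints at [0.963, 0.313, 1.498, -0, 1.331, -0.223], TCP at [0.197, 0.487, 0.2] pointing down, gripper open.
Joint ranges: [-2.94, 2.94], [-0.97, 2.17], [0.19, 2.56], [-1.23, 4.37], [0.02, 3.11], [-2.88, 2.88]. Speed limits (rad/s): [2.39, 2.39, 3.01, 3.14, 3.14, 3.14].

INTERFACE

Orientations are given as a rotation vector (axis times angle).
In Python, from cell import arm, eyes, order, spotter gives the robot as it stands.
- The arm moves only by the tool apply_moves, never from a script. Its arguments are lists of equal length, an entry for each row: "slide": the shift along the tool's x, y, z normalised to -1 to 1, where 1 is 50 cm, a list of three; "delta_rot": the turn, a rotation vector about the tool's x, y, z normalised to -1 to 1, where 1 is 30 degrees, a list of three; "claw": the opening, from -1 (shut) to 1 (fully open), so that 0 is half open. A call has 1 to 20 rows; each row is the pose to reach, as a shift and turn from the pose commanded when the call began, along the tool's axes at that moment; what a row does not reach only later rows make up. A row lasts 1/8 s, in which the tool goes at most 62.5 mm and 10.7 degrees, less where a joint would pass 70% of its speed; a pose out of reach is approached as far as the arm can. A call with a number of a shift or a turn outside -1 to 1 is refused whole. A call with a gripper value outside its range is refused whole. The fingers move at their own pace and stop on an object; "newtons" is the grip in N (left out, the last holds). Time passes only in rows, so rows that repeat a pose let the fingers close. It gives the time, the measured TCP pose, the force, the opening and the grip force at its end, in the units of the state.
- arm.get_state(): the state, without advancing time (a new reading comes with each control period).
- eyes.snapshot(name): name is "scene" or "top" or "wrist"; returns the picture (400x640x3 uint8, red, green, blue); there is no depth.
- eyes.camera_info(name): a dict with "vfov" (degrees; the focal length in pixels is half the picture's height over the tangent of half this angle, whatever the lens; pixels are square), "cx", "cy" (the principal point, pixels), "T" (4x4, takes a point from camera to world coordinates); the wrist camera has in their place "T_tool_cam" (4x4, takes a point from camera to tool coordinates, whose origin is the TCP and whose axes are the flange's). Camera axes: x right, y down, z forward; pixel columns grow to the right and rows downward; lengths in m; the calibration is good to about 2 mm. A picture is of the moment at which its call begins: read the wrist's pose just before it. camera_info takes no time and is no camera call.
- order.finish_job(): hands the job in; it is judged then, once.
Trained networks look in the newest picture that a camera, given by its name, has taken for a name from the list of things; names that differ only in an ending like _2 or _b are one class to them, and where a whole thing is asked for, a point or a joint stands for the part that bears it (a point fixed in the world has none). Each returns a list of dicts, best first, with "score" (0 to 1); they miss things now and then, are a little off and sometimes report something else, mostly with a low value. They report only what shows in the picture. A call takes as long as a camera call. They do not tell look-alikes from the thing itself.
- spotter.boxes_of(camera, thing): "point" ([x, y, z] in m, in the coordinates of the camera as it stood for that picture, good to about 4 mm: the middle of the surface that is visible of it).
- spotter.place_of(camera, thing): "point" ([x, y, z] in m, in the coordinates of the camera as it stood for that picture, good to about 4 mm: a listed point, or the origin of a listed thing).
The state is a dict: "time": time; "joint_pos": joint angles; "joint_vel": joint speeds; "tau": joint torques, N m; "tcp_pos": TCP position; "orientation": TCP orientation; "ft_force": force on the tool from outside, world axes, zero at the start; "moment": the same for the moment, N m; "opening": finger opening in m; "grip_force": force on a finger pad.
Only numpy, scipy, OpenCV 4.12 (cv2) and the standard library are available. Lean on these libraries where they do the work, as an engineer would, in place of code of your own. Each camera call takes 0.05 s, during which the arm holds its last target. There are 200 camera calls.

TASK

Turn the yellow-barred stop screw on top of the open relay clockwise until you feel it bottom firmly, but do not force it; then back it off a quarter of a turn. After that, swing the blue lock lever by its red knob all the way to its stop so that its inner end points at the screw, let go, and leave the other things on the bench where they are.

Things in the scene. Friction and masses are not known exactly. Their poses are not given: they have to be found in the camera images.
- relay: open relay fixed to the bench (cannot move): white base plate 120 x 180 x 10 mm with a steel bridge over a copper coil; the bridge's top is 75 mm above the bench. Origin: centre of the base's underside; z up. In its frame the vertical screw axis is at x 0, y -35 mm and the vertical lock pivot at x 0, y +15 mm. Four green terminal blocks, 26 mm high, stand along its -x edge.
- adjuster_bar (a point): centre of the stop screw's yellow grip bar: 36 mm long (this point's x axis; the +x end is painted black), 10 mm wide (y), 22 mm high (z, up). It lies on the screw axis, 116 mm above the bench, on a 10 mm stem 20 mm long; below that a brass bush 24 mm wide, top at 85 mm. Grip the bar across its width from above.
- adjuster: the whole stop screw; origin on its axis 85 mm above the bench, x along the bar. Clockwise from above screws in; it turns without rising. It starts 0.13 to 0.42 turn from its bottom; where the bottom lies differs from unit to unit. Thread friction 0.05 N m; past first touch the seat resists by about 3 N m per rad: 0.1 to 0.3 N m is firm, 0.6 N m (0.2 rad) damages it.
- gap (a joint): gap under the screw's tip in m: 0 where the tip touches bottom, 0.000125 a quarter turn (1.571 rad) above it (pitch 0.5 mm a turn). Only the screw moves it. The reading's noise (over 0.5 mm) is larger than the gap itself, so the bottom must be felt.
- press (a joint): how far the bottomed screw is pressed into its springy seat, m: 0 unloaded, 0.000008 per 0.1 rad of over-turning (0.3 N m), 0.000016 where the seat is damaged; springs back when the screw is let go or backed off. Noise as for the gap.
- lock (a joint): angle of the blue lock lever about its vertical pivot, rad: 0 fully open, 1.0 at its closed stop; grows clockwise from above. Starts between 0 and 0.2. It stays where it is left; about 2 N at the knob moves it.
- lock_knob (a point): on the axis of the lever's upright red knob, 14 mm diameter, 60 mm from the pivot, 106 mm above the bench; the knob stands from 88 to 116 mm above the bench. Closed, it lies on the relay's +y side straight out from the pivot; open, it is swung about 57 degrees from there towards the relay's -x side.
- lock_pivot (a point): pivot axis of the lock lever, 84 mm above the bench, fixed to the relay, its axes parallel to the relay's; the lever (14 mm wide) lies at 81 to 88 mm height and nothing at the pivot stands above 90 mm.
- driver: screwdriver 170 mm long lying beside the relay; leave alone. Origin under its middle.
- foot_a: black rubber foot, dome 44 mm wide, 30 mm high, beyond the relay; leave alone. Origin: centre of underside.
- foot_b: another such black rubber foot; leave alone. Origin: centre of underside.
- cleaner: white and blue spray can, 54 mm diameter, 150 mm high; leave alone. Origin: centre of underside.
- jar: amber jar, 54 mm diameter, 60 mm high; leave alone. Origin: centre of underside.
- probe: red test probe handle with a steel tip, 130 mm long, 16 mm thick, lying; leave alone. Origin under the handle's middle.
- panel: loose grey cover panel 100 x 130 x 10 mm; leave alone. Origin: centre of underside.
There are look-alikes about, which are no part of the job. What is shaped like the relay but pink is not meant.

How it is judged:
By the outcome, as a careful person would: the job done as asked, in the order asked, and still so for the second after the job is handed in, with the robot touching nothing.
It also fails if it takes over 72 s, if anything falls off the work surface, if the arm or the gripper's body presses on something with over 40 N, if the wrist force passes 120 N, or if a joint passes its speed limit or range.

## Working session

There is one attempt and no reset: what is moved stays moved. The work goes in short steps, Python scripts to look and compute and a tool call to move; the robot and the scene stay as the last step left them, time stands still between calls to the robot, and variables do not carry over. Pictures are saved under pics/ and viewed, at most 13 in all, crops included, and the job is handed in when it is done.

Besides the shell and the picture viewer there is one more tool, called after "Call:" by a JSON object that holds its "api" and its "payload". apply_moves: Moves the arm, as the interface text tells. Scaled input: -1 to 1 covers 50 cm each way for a shift and 30 degrees each way for a turn. Its arguments: {"type":"object","properties":{"slide":{"type":"array","items":{"type":"array","items":{"type":"number"}}},"delta_rot":{"type":"array","items":{"type":"array","items":{"type":"number"}}},"claw":{"type":"array","items":{"type":"number"}},"newtons":{"type":"number"}},"required":["slide","delta_rot","claw"]}

```bash
mkdir -p pics; ls; python3 - <<'E'
from cell import arm,eyes,order,spotter
import cv2,numpy as np
s=arm.get_state();print(s)
for c in("scene","top"):
    im=eyes.snapshot(c);cv2.imwrite(f"pics/{c}0.png",im[:,:,::-1])
    i=eyes.camera_info(c);print(c,i);T=np.array(i["T"])
    for n in("relay","adjuster_bar","lock_knob","lock_pivot"):
        for d in spotter.place_of(c,n)[:3]:
            print(c,n,round(d["score"],2),(T@np.r_[d["point"],1])[:3].round(4))
print(eyes.camera_info("wrist"))
E
```

```text
pics
{'time': 0.0, 'joint_pos': array([ 9.62612739e-01,  3.13455031e-01,  1.49841636e+00, -1.48493560e-05,
        1.33096462e+00, -2.23400093e-01]), 'joint_vel': array([ 1.13679182e-04,  2.35134369e-05, -7.62237001e-04, -1.06126281e-04,
        1.56477603e-03, -2.36960502e-03]), 'tau': array([-1.27257088e-03, -4.02211189e+01, -2.52265155e+01,  6.93934341e-02,
        3.52674199e-02, -1.17572986e-04]), 'tcp_pos': array([0.19691475, 0.48637055, 0.19916632]), 'orientation': array([-6.00595637e-01, -3.08314997e+00,  1.79551283e-03]), 'ft_force': array([-0.04536756,  0.09612765, -0.33822139]), 'moment': array([-0.04060806, -0.04391197,  0.00418017]), 'grip_force': 0.0, 'opening': 0.08831100338626766}
scene {'vfov': 49.327078069977915, 'cx': 323.4890708080103, 'cy': 197.48226954544415, 'T': array([[ 0.17469877,  0.81161799, -0.55745545,  1.13262043],
       [ 0.98449365, -0.13484579,  0.11220012, -0.12662079],
       [ 0.01589312, -0.56841257, -0.82259015,  0.98982224],
       [ 0.        ,  0.        ,  0.        ,  1.        ]])}
scene relay 0.76 [ 0.4025  0.0539 -0.001 ]
scene relay 0.
[... 755 characters left out ...]
.0029]
top adjuster_bar 0.4 [ 0.6122 -0.0018  0.1163]
top lock_knob 0.75 [0.3504 0.0969 0.1084]
top lock_knob 0.58 [0.5691 0.089  0.1088]
top lock_knob 0.19 [0.4881 0.3933 0.003 ]
top lock_pivot 0.78 [0.6115 0.0502 0.0849]
top lock_pivot 0.65 [0.4085 0.0694 0.0856]
{'vfov': 71.30607408828584, 'cx': 317.24970899625544, 'cy': 200.4592189041249, 'T_tool_cam': array([[ 7.32080406e-04, -9.55350913e-01, -2.95472669e-01,
         7.68654414e-02],
       [ 9.99999510e-01,  8.96168924e-04, -4.19922941e-04,
         5.64751002e-04],
       [ 6.65967188e-04, -2.95472216e-01,  9.55351101e-01,
        -1.84618689e-01],
       [ 0.00000000e+00,  0.00000000e+00,  0.00000000e+00,
         1.00000000e+00]])}
```

View pics/scene0.png

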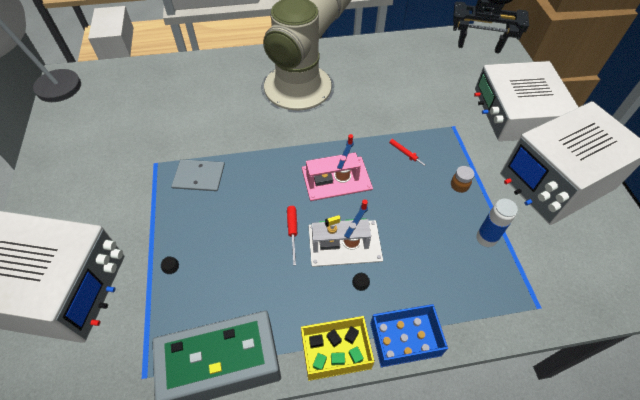

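View pics/top0.png

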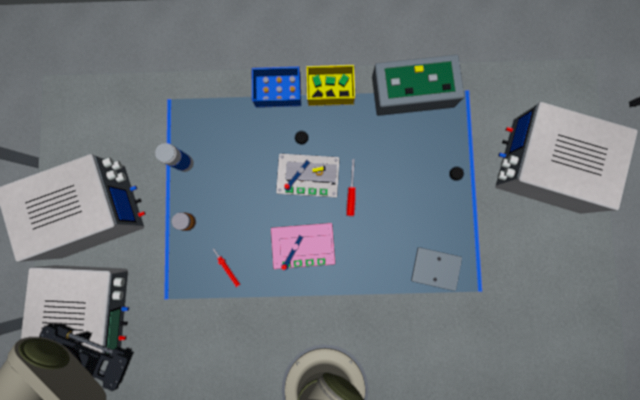

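The scene picture shows the white relay around (345,240), with the yellow bar at about (333,220) and the red knob at (364,205). The pink decoy sits nearer the robot. From above, the bar spans (312,172)–(326,168), so its yaw is roughly -74°, modulo 180°.

Call:
{"api": "apply_moves", "payload": {"slide": [[-0.96,-0.49,0],[-0.96,-0.49,0],[-0.96,-0.49,0],[-0.96,-0.49,0],[-0.96,-0.49,0],[-0.96,-0.49,0],[-0.96,-0.49,0],[-0.96,-0.49,0],[-0.96,-0.49,0],[-0.96,-0.49,0],[-0.96,-0.49,0]], "delta_rot": [[0,0,1],[0,0,1],[0,0,1],[0,0,1],[0,0,1],[0,0,1],[0,0,1],[0,0,1],[0,0,1],[0,0,1],[0,0,1]], "claw": [0,0,0,0,0,0,0,0,0,0,0]}}

```text
time: 1.88
tcp_pos: [0.5495, 0.08, 0.1997]
orientation: [-1.378, -2.823, -0.0]
ft_force: [-0.2, 0.5, -1.0]
opening: 0.0437
grip_force: 0.0
```

```bash
cat > h.py <<'E'
from cell import arm,eyes,order,spotter
import cv2,numpy as np
from scipy.spatial.transform import Rotation as R
def pose():
    s=arm.get_state();return s,np.array(s["tcp_pos"]),R.from_rotvec(s["orientation"])
def yaw(r):return np.degrees(np.arctan2(*r.as_matrix()[[1,0],0]))
def go(p,yw=None):
    s,t,r=pose()
    print("t",round(s["time"],2),"tcp",t.round(4),"yawx",yaw(r).round(2),"j6",np.degrees(s["joint_pos"][5]).round(1))
    w=yaw(r) if yw is None else yw
    tgt=R.from_euler("z",w,degrees=True)*R.from_rotvec([np.pi,0,0])
    print("slide",(r.inv().apply(np.array(p)-t)/.5).round(4),"rot",(np.degrees((r.inv()*tgt).as_rotvec())/30).round(3))
def wrist(name=None):
    s,t,r=pose();im=eyes.snapshot("wrist")
    if name:cv2.imwrite(name,im[:,:,::-1])
    i=eyes.camera_info("wrist");T=np.eye(4);T[:3,:3]=r.as_matrix();T[:3,3]=t
    return im,i,T@np.array(i["T_tool_cam"])
def places(T,c,names):
    for n in names:
        for d in spotter.place_of(c,n)[:2]:print(n,round(d["score"],2),(T@np.r_[d["point"],1])[:3].round(4))
def pix2w(i,T,u,v,z):
    f=200/np.tan(np.radians(i["vfov"])/2)
    d=T[:3,:3]@np.array([(u-i["cx"])/f,(v-i["cy"])/f,1]);o=T[:3,3]
    return o+d*(z-o[2])/d[2]
E
python3 -c "
from h import *
go([.612,.002,.2],106)"
```

```text
t 1.88 tcp [0.5495 0.08   0.1997] yawx 127.97 j6 -41.8
slide [-0.1998  0.0026 -0.0008] rot [-0.    -0.001  0.732]
```

Call:
{"api": "apply_moves", "payload": {"slide": [[-0.2,0.003,0],[-0.2,0.003,0],[-0.2,0.003,0],[-0.2,0.003,0],[-0.2,0.003,0]], "delta_rot": [[0,0,0.73],[0,0,0.73],[0,0,0.73],[0,0,0.73],[0,0,0.73]], "claw": [0,0,0,0,0]}}

```text
time: 2.5
tcp_pos: [0.6122, 0.0028, 0.2002]
orientation: [1.886, 2.512, 0.0]
ft_force: [0.8, -0.1, -0.5]
opening: 0.0438
grip_force: 0.0
```

```bash
python3 -c "
from h import *
im,i,T=wrist('pics/w1.png')
places(T,'wrist',['adjuster_bar','adjuster','lock_knob','lock_pivot','relay'])
h=cv2.cvtColor(im,cv2.COLOR_RGB2HSV)
m=cv2.inRange(h,(22,120,90),(35,255,255));n,l,st,c=cv2.connectedComponentsWithStats(m)
print(st[1:][st[1:,4]>60],c[1:][st[1:,4]>60]);go([.612,0,.2])"
```

```text
adjuster_bar 0.93 [0.6063 0.0012 0.1191]
adjuster 0.7 [ 6.069e-01 -5.000e-04  8.380e-02]
adjuster 0.59 [0.6135 0.0362 0.0008]
lock_knob 0.77 [0.3505 0.099  0.1097]
lock_knob 0.76 [0.5682 0.0856 0.1039]
lock_pivot 0.93 [0.6136 0.0496 0.0824]
relay 0.97 [0.4011 0.057  0.0013]
relay 0.77 [0.6131 0.0345 0.0023]
[[ 307  177   13   35  329]
 [ 436  196  125   93 5055]
 [ 206  310    4   26   63]] [[312.97264438 193.88449848]
 [499.37151335 237.62947577]
 [207.36507937 322.22222222]]
t 2.8 tcp [0.6126 0.0017 0.1998] yawx 106.08 j6 -26.9
slide [-0.0028 -0.0021 -0.0003] rot [0. 0. 0.]
```

View pics/w1.png

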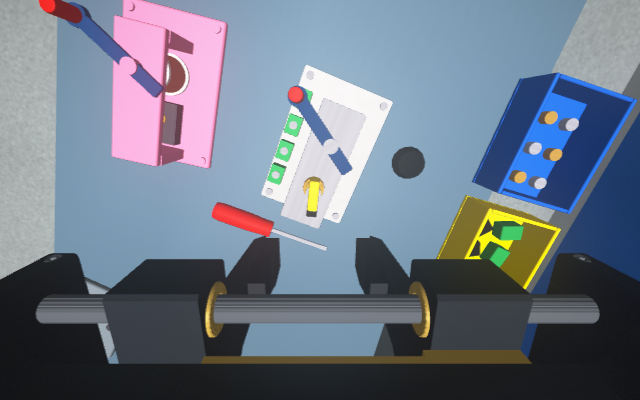

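```bash
python3 -c "
import cv2
im=cv2.imread('pics/w1.png');cv2.imwrite('pics/w1c.png',cv2.resize(im[160:230,275:355],None,fx=8,fy=8,interpolation=cv2.INTER_CUBIC))"
```

```text
(no output)
```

View pics/w1c.png

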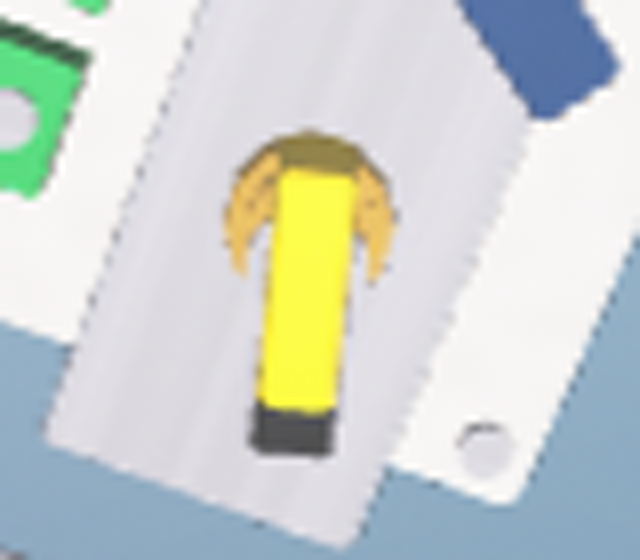

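The close-up shows the bar's top face between crop corners (280,170), (357,175), (332,455) and (250,445). The black end is at the bottom, towards the relay's -y side.

```bash
python3 -c "
from h import *
s,t,r=pose();i=eyes.camera_info('wrist');T=np.eye(4);T[:3,:3]=r.as_matrix();T[:3,3]=t;T=T@np.array(i['T_tool_cam'])
P=[pix2w(i,T,275+x/8-.5,160+y/8-.5,.127) for x,y in((280,170),(357,175),(332,455),(250,445))]
P=np.array(P)[:,:2];print(P.round(4));print('c',P.mean(0).round(4))
d=(P[2]+P[3]-P[0]-P[1])/2;print('len',np.linalg.norm(d),'w',np.linalg.norm(P[1]-P[0]),'baryaw(black)',np.degrees(np.arctan2(d[1],d[0])))
by=np.degrees(np.arctan2(d[1],d[0]))
go([*P.mean(0),.0975],by+180)"
```

```text
[[ 0.6009  0.0159]
 [ 0.6098  0.0178]
 [ 0.6167 -0.017 ]
 [ 0.6067 -0.0185]]
c [ 6.085e-01 -5.000e-04]
len 0.03513181020735855 w 0.009126418471209879 baryaw(black) -79.57560111555412
t 2.8 tcp [0.6126 0.0017 0.1998] yawx 106.08 j6 -26.9
slide [-0.0018 -0.0091  0.2047] rot [0.    0.    0.189]
```

Call:
{"api": "apply_moves", "payload": {"slide": [[-0.002,-0.009,0],[-0.002,-0.009,0.05],[-0.002,-0.009,0.1],[-0.002,-0.009,0.14],[-0.002,-0.009,0.17],[-0.002,-0.009,0.19],[-0.002,-0.009,0.204],[-0.002,-0.009,0.204]], "delta_rot": [[0,0,0.19],[0,0,0.19],[0,0,0.19],[0,0,0.19],[0,0,0.19],[0,0,0.19],[0,0,0.19],[0,0,0.19]], "claw": [0,0,0,0,0,0,0,0]}}

```text
time: 3.8
tcp_pos: [0.6086, -0.0008, 0.0976]
orientation: [-2.012, -2.413, 0.0]
ft_force: [-0.0, 0.8, 0.1]
opening: 0.0441
grip_force: 0.0
```

```bash
python3 -c "
from h import *
im,i,T=wrist('pics/w2.png');s=arm.get_state();print(s['time'],s['ft_force'],s['moment'])
cv2.imwrite('pics/w2c.png',cv2.resize(im[120:320,200:440,::-1],None,fx=3,fy=3))"
```

```text
3.85 [ 0.46891209 -0.24337463 -0.12889498] [-0.03126302  0.06802997 -0.0098688 ]
```

View pics/w2c.png

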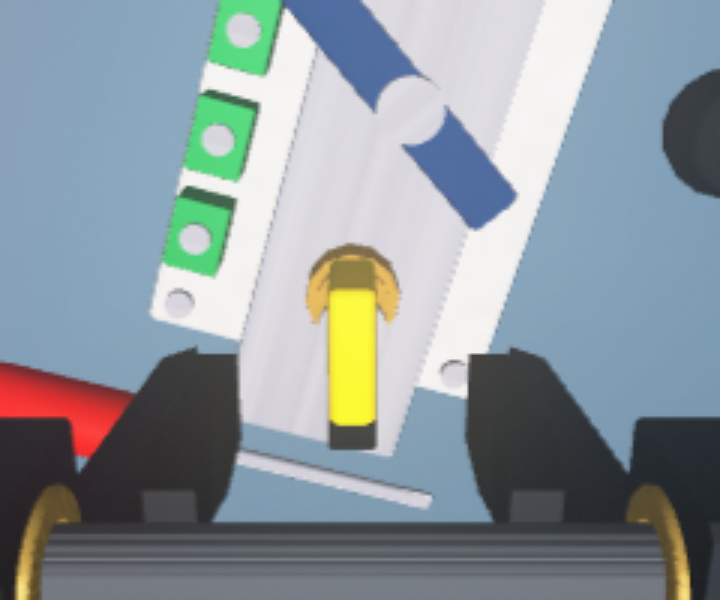

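The bar lies centred and parallel between the open fingers, so I close the gripper.

Call:
{"api": "apply_moves", "payload": {"slide": [[0,0,0],[0,0,0],[0,0,0],[0,0,0],[0,0,0],[0,0,0]], "delta_rot": [[0,0,0],[0,0,0],[0,0,0],[0,0,0],[0,0,0],[0,0,0]], "claw": [-1,-1,-1,-1,-1,-1], "newtons": 45}}

```text
time: 4.6
tcp_pos: [0.6086, -0.0008, 0.0977]
orientation: [-2.012, -2.413, 0.0]
ft_force: [-0.4, -0.0, -0.4]
opening: 0.0003
grip_force: 0.0
```

```bash
cat > m.py <<'E'
from h import *
# five readings via cheap camera ticks (0.05 s each) to average noise
M=[];
for k in range(3):
    eyes.snapshot("wrist");s,t,r=pose();M.append(np.r_[s["moment"][2],s["tau"][5],s["ft_force"]])
M=np.array(M);print("t",round(s["time"],2),"yaw",yaw(r).round(2),"j6",np.degrees(s["joint_pos"][5]).round(2),"tcp",t.round(4),"op",round(s["opening"],4),"grip",round(s["grip_force"],1))
print("Mz",M[:,0].round(3),"tau6",M[:,1].round(3),"F",M[:,2:].mean(0).round(2))
E
python3 m.py
```

```text
t 4.75 yaw 100.35 j6 -21.44 tcp [ 0.6086 -0.0008  0.0977] op 0.0006 grip 0.0
Mz [ 0.035  0.066 -0.006] tau6 [ 0. -0.  0.] F [0.07 0.02 0.07]
```

```bash
python3 -c "
from h import *
im,i,T=wrist()
places(T,'wrist',['adjuster_bar','lock_pivot','lock_knob'])
print(T.round(3))
cv2.imwrite('pics/w3c.png',cv2.resize(im[120:320,200:440,::-1],None,fx=3,fy=3))"
```

```text
adjuster_bar 0.65 [6.092e-01 5.000e-04 1.171e-01]
lock_pivot 0.82 [0.403  0.0698 0.0824]
lock_pivot 0.29 [0.5675 0.0875 0.1032]
lock_knob 0.93 [0.5674 0.0864 0.1088]
lock_knob 0.28 [6.102e-01 4.000e-04 8.280e-02]
[[ 0.984  0.172  0.053  0.595]
 [ 0.18  -0.94  -0.291  0.075]
 [-0.     0.296 -0.955  0.282]
 [ 0.     0.     0.     1.   ]]
```

View pics/w3c.png

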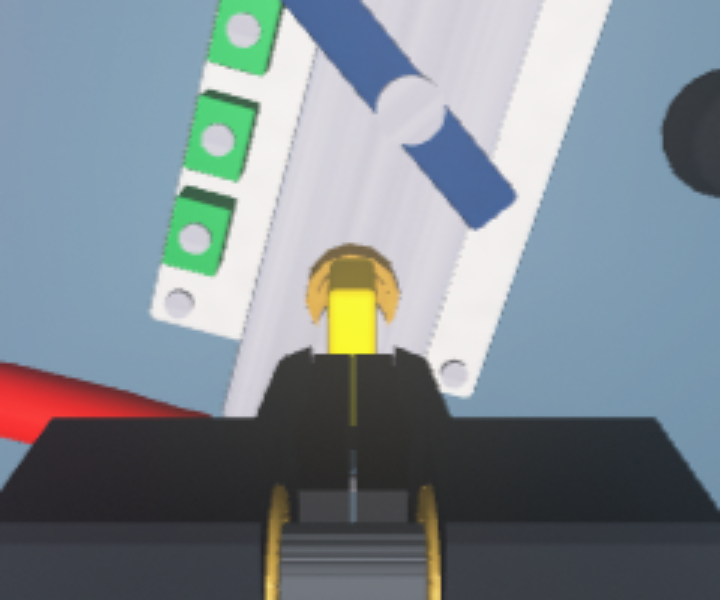

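The fingers closed above the bar: yellow shows through the gap below them, so their tips are higher than I assumed. I'll check this from the scene camera.

```bash
python3 -c "
from h import *
im=eyes.snapshot('scene');i=eyes.camera_info('scene');Ti=np.linalg.inv(i['T']);f=200/np.tan(np.radians(i['vfov'])/2)
s,t,r=pose()
for z in(.0,.02,.04):
  c=Ti@np.r_[t+[0,0,z],1];u,v=f*c[0]/c[2]+i['cx'],f*c[1]/c[2]+i['cy'];print(z,round(u,1),round(v,1), 'crop',(u-270)*6,(v-150)*6)
cv2.imwrite('pics/s1c.png',cv2.resize(im[150:245,270:400,::-1],None,fx=6,fy=6,interpolation=cv2.INTER_CUBIC))"
```

```text
0.0 331.1 224.6 crop 366.52540261569357 447.8749148446083
0.02 331.3 220.2 crop 368.0697207501307 421.4696744449037
0.04 331.6 215.7 crop 369.66449250413484 394.20176208403876
```

View pics/s1c.png

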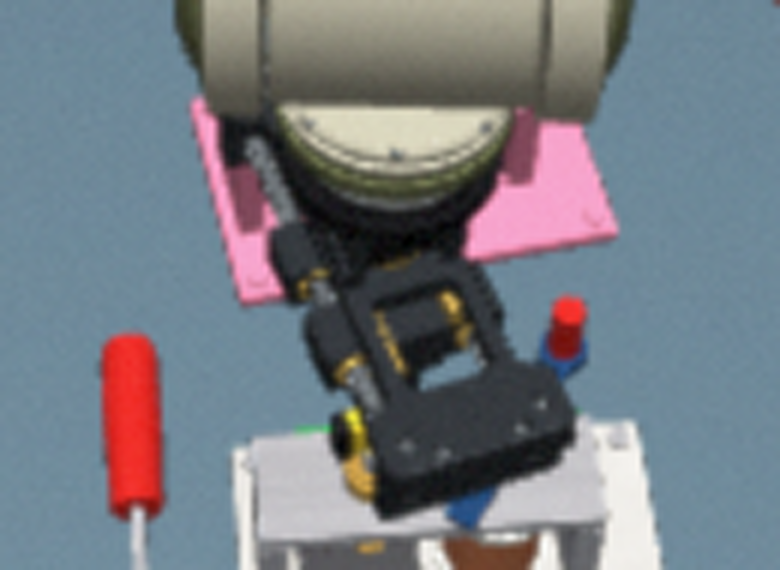

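By the 44 mm gap and the camera calibration, the tips sit about 38 mm short of the reported TCP. I open the gripper and descend in checked steps.

Call:
{"api": "apply_moves", "payload": {"slide": [[0,0,0],[0,0,0],[0,0,0],[0,0,0.01],[0,0,0.02],[0,0,0.03],[0,0,0.04],[0,0,0.04]], "delta_rot": [[0,0,0],[0,0,0],[0,0,0],[0,0,0],[0,0,0],[0,0,0],[0,0,0],[0,0,0]], "claw": [0,0,0,0,0,0,0,0]}}

```text
time: 6.0
tcp_pos: [0.6084, -0.0007, 0.0772]
orientation: [-2.012, -2.412, 0.001]
ft_force: [-0.1, 0.0, 0.8]
opening: 0.0442
grip_force: 0.0
```

Call:
{"api": "apply_moves", "payload": {"slide": [[0,0,0.008],[0,0,0.016],[0,0,0.024],[0,0,0.03],[0,0,0.03]], "delta_rot": [[0,0,0],[0,0,0],[0,0,0],[0,0,0],[0,0,0]], "claw": [0,0,0,0,0]}}

```text
time: 6.62
tcp_pos: [0.6085, -0.0008, 0.0625]
orientation: [-2.012, -2.412, 0.0]
ft_force: [0.1, 0.5, -0.1]
opening: 0.0439
grip_force: 0.0
```

```bash
python3 m.py; python3 -c "
from h import *
im,i,T=wrist()
cv2.imwrite('pics/w4c.png',cv2.resize(im[120:320,200:440,::-1],None,fx=3,fy=3))"
```

```text
t 6.78 yaw 100.35 j6 -21.44 tcp [ 0.6087 -0.0008  0.0629] op 0.0442 grip 0.0
Mz [-0.036 -0.019  0.01 ] tau6 [-0. -0.  0.] F [0.66 0.33 0.12]
```

View pics/w4c.png

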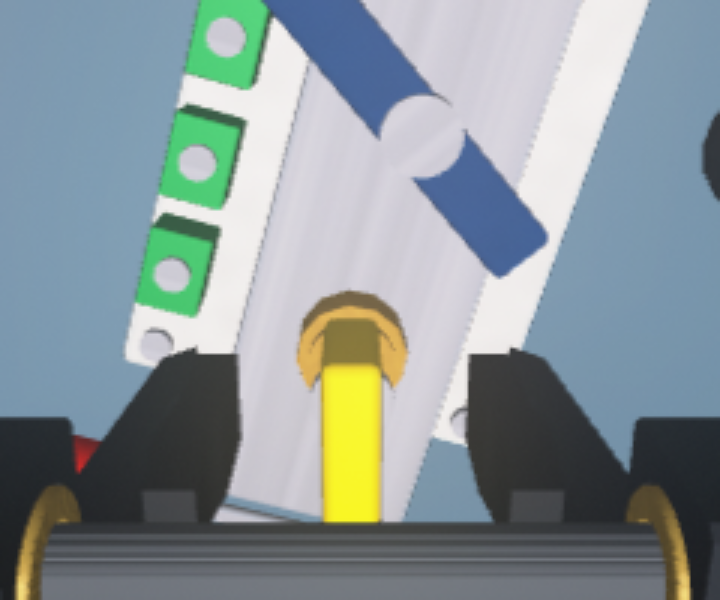

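The fingers now straddle the bar, so I lower 3 mm more and close.

Call:
{"api": "apply_moves", "payload": {"slide": [[0,0,0.006],[0,0,0.006],[0,0,0.006],[0,0,0.006],[0,0,0.006],[0,0,0.006]], "delta_rot": [[0,0,0],[0,0,0],[0,0,0],[0,0,0],[0,0,0],[0,0,0]], "claw": [0,-1,-1,-1,-1,-1], "newtons": 40}}

```text
time: 7.58
tcp_pos: [0.6085, -0.0008, 0.0598]
orientation: [-2.012, -2.413, 0.0]
ft_force: [-2.1, -0.6, 0.6]
opening: 0.012
grip_force: 40.0
```

```bash
python3 m.py
```

```text
t 7.72 yaw 100.35 j6 -21.44 tcp [ 0.6085 -0.0008  0.0598] op 0.0121 grip 40.0
Mz [-0.023 -0.039 -0.007] tau6 [-0.001  0.002 -0.001] F [-1.8  -0.76  1.42]
```

Call:
{"api": "apply_moves", "payload": {"slide": [[0,0,0],[0,0,0],[0,0,0],[0,0,0],[0,0,0],[0,0,0],[0,0,0]], "delta_rot": [[0,0,0.1],[0,0,0.2],[0,0,0.3],[0,0,0.4],[0,0,0.5],[0,0,0.6],[0,0,0.6]], "claw": [-1,-1,-1,-1,-1,-1,-1]}}

```text
time: 8.6
tcp_pos: [0.6084, -0.0008, 0.0597]
orientation: [-2.364, -2.069, 0.001]
ft_force: [-3.1, -0.3, 2.2]
opening: 0.0121
grip_force: 40.0
```

```bash
python3 m.py
```

```text
t 8.75 yaw 82.41 j6 -3.49 tcp [ 0.6084 -0.0008  0.0597] op 0.0119 grip 40.0
Mz [ 0.034 -0.005 -0.026] tau6 [0.128 0.052 0.027] F [-3.63 -0.87  2.17]
```

Call:
{"api": "apply_moves", "payload": {"slide": [[0,0,0],[0,0,0],[0,0,0],[0,0,0],[0,0,0],[0,0,0],[0,0,0],[0,0,0],[0,0,0]], "delta_rot": [[0,0,0.1],[0,0,0.2],[0,0,0.3],[0,0,0.4],[0,0,0.5],[0,0,0.6],[0,0,0.7],[0,0,0.7],[0,0,0.7]], "claw": [-1,-1,-1,-1,-1,-1,-1,-1,-1]}}

```text
time: 9.88
tcp_pos: [0.6084, -0.0008, 0.0597]
orientation: [-2.7, -1.605, 0.001]
ft_force: [-5.2, 0.1, 2.9]
opening: 0.0123
grip_force: 40.0
```

```bash
python3 m.py
```

```text
t 10.03 yaw 61.45 j6 17.46 tcp [ 0.6084 -0.0008  0.0597] op 0.0126 grip 40.0
Mz [0.026 0.019 0.002] tau6 [0.028 0.03  0.028] F [-5.53 -0.25  2.28]
```

Call:
{"api": "apply_moves", "payload": {"slide": [[0,0,0],[0,0,0],[0,0,0]], "delta_rot": [[0,0,0.1],[0,0,0.2],[0,0,0.2]], "claw": [-1,-1,-1]}}

```text
time: 10.4
tcp_pos: [0.6083, -0.0008, 0.0597]
orientation: [-2.781, -1.46, 0.001]
ft_force: [-5.6, -0.6, 3.5]
opening: 0.0122
grip_force: 40.0
```

```bash
python3 m.py; python3 -c "
from h import *
im,i,T=wrist()
cv2.imwrite('pics/w5c.png',cv2.resize(im[120:320,200:440,::-1],None,fx=3,fy=3))"
```

```text
t 10.55 yaw 55.45 j6 23.47 tcp [ 0.6083 -0.0007  0.0597] op 0.0122 grip 40.0
Mz [0.086 0.108 0.045] tau6 [0.091 0.044 0.034] F [-5.15 -0.87  3.1 ]
```

View pics/w5c.png

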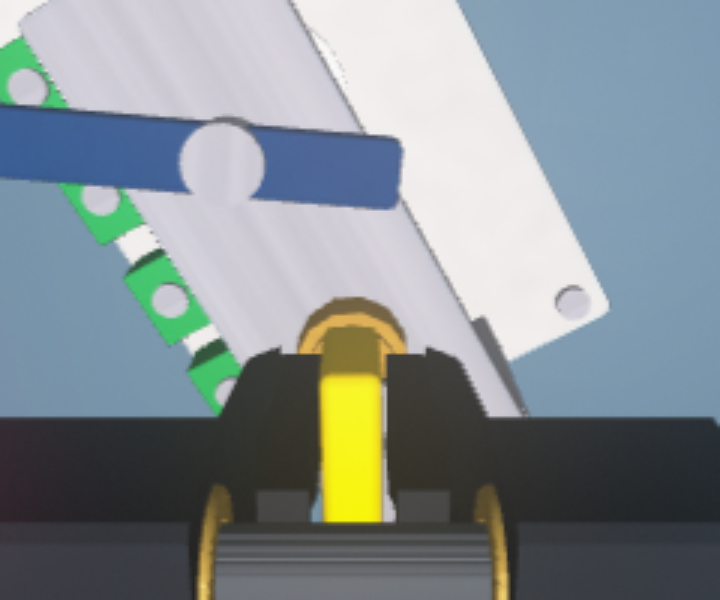

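The bar has followed the grip, so I go on in small steps.

Call:
{"api": "apply_moves", "payload": {"slide": [[0,0,0],[0,0,0],[0,0,0],[0,0,0]], "delta_rot": [[0,0,0.07],[0,0,0.14],[0,0,0.14],[0,0,0.14]], "claw": [-1,-1,-1,-1]}}

```text
time: 11.1
tcp_pos: [0.6083, -0.0007, 0.0597]
orientation: [-2.832, -1.358, 0.001]
ft_force: [-5.2, -0.3, 2.6]
opening: 0.0121
grip_force: 40.0
```

```bash
python3 m.py
```

```text
t 11.25 yaw 51.25 j6 27.66 tcp [ 0.6083 -0.0007  0.0597] op 0.0121 grip 40.0
Mz [0.007 0.014 0.046] tau6 [0.036 0.033 0.033] F [-6.09 -0.39  3.34]
```

Call:
{"api": "apply_moves", "payload": {"slide": [[0,0,0],[0,0,0],[0,0,0],[0,0,0]], "delta_rot": [[0,0,0.08],[0,0,0.16],[0,0,0.16],[0,0,0.16]], "claw": [-1,-1,-1,-1]}}

```text
time: 11.75
tcp_pos: [0.6083, -0.0007, 0.0597]
orientation: [-2.887, -1.239, 0.001]
ft_force: [-5.9, 0.0, 3.4]
opening: 0.0125
grip_force: 40.0
```

```bash
python3 m.py
```

```text
t 11.9 yaw 46.45 j6 32.46 tcp [ 0.6083 -0.0007  0.0597] op 0.0124 grip 40.0
Mz [0.014 0.054 0.036] tau6 [0.034 0.03  0.031] F [-5.16 -0.3   3.48]
```

Call:
{"api": "apply_moves", "payload": {"slide": [[0,0,0],[0,0,0],[0,0,0],[0,0,0]], "delta_rot": [[0,0,0.08],[0,0,0.16],[0,0,0.16],[0,0,0.16]], "claw": [-1,-1,-1,-1]}}

```text
time: 12.4
tcp_pos: [0.6083, -0.0007, 0.0597]
orientation: [-2.936, -1.117, 0.001]
ft_force: [-5.8, -0.0, 3.8]
opening: 0.0127
grip_force: 40.0
```

```bash
python3 m.py
```

```text
t 12.55 yaw 41.65 j6 37.26 tcp [ 0.6083 -0.0007  0.0597] op 0.012 grip 40.0
Mz [0.112 0.099 0.075] tau6 [0.074 0.073 0.071] F [-5.43 -0.7   3.68]
```

Torque has risen by 0.04 N m, a possible first touch. I take a smaller step.

Call:
{"api": "apply_moves", "payload": {"slide": [[0,0,0],[0,0,0],[0,0,0],[0,0,0]], "delta_rot": [[0,0,0.03],[0,0,0.06],[0,0,0.06],[0,0,0.06]], "claw": [-1,-1,-1,-1]}}

```text
time: 13.05
tcp_pos: [0.6083, -0.0007, 0.0597]
orientation: [-2.953, -1.071, 0.001]
ft_force: [-5.1, -0.7, 2.7]
opening: 0.0125
grip_force: 40.0
```

```bash
python3 m.py
```

```text
t 13.2 yaw 39.86 j6 39.06 tcp [ 0.6083 -0.0007  0.0597] op 0.0127 grip 40.0
Mz [0.151 0.136 0.117] tau6 [0.119 0.118 0.118] F [-5.25 -0.69  3.33]
```

Call:
{"api": "apply_moves", "payload": {"slide": [[0,0,0],[0,0,0],[0,0,0],[0,0,0]], "delta_rot": [[0,0,0.05],[0,0,0.11],[0,0,0.11],[0,0,0.11]], "claw": [-1,-1,-1,-1]}}

```text
time: 13.7
tcp_pos: [0.6082, -0.0007, 0.0597]
orientation: [-2.983, -0.986, 0.002]
ft_force: [-5.8, -0.6, 3.0]
opening: 0.0123
grip_force: 40.0
```

```bash
python3 m.py
```

```text
t 13.85 yaw 36.57 j6 42.35 tcp [ 0.6082 -0.0007  0.0597] op 0.0118 grip 40.0
Mz [0.109 0.219 0.204] tau6 [0.19  0.187 0.187] F [-5.93  0.02  2.97]
```

It's bottomed firmly at about 0.15 N m of seat torque. Before backing off, I measure how the bar sits in the grip.

```bash
cat > b.py <<'E'
from h import *
ang=[]
for k in range(3):
    im,i,T=wrist();s,t,r=pose()
    h=cv2.cvtColor(im,cv2.COLOR_RGB2HSV).astype(int)
    m=((h[:,:,0]>22)&(h[:,:,0]<36)&(h[:,:,1]>120)&(h[:,:,2]>190));m[:,:290]=0;m[:,345:]=0
    L=[];
    for v in range(247,291):
        u=np.where(m[v])[0]
        if 14<len(u)<26:L.append(pix2w(i,T,u.mean(),v,.127)[:2])
    L=np.array(L);c=L-L.mean(0);d=np.linalg.svd(c)[2][0];d*=-np.sign(d@[np.cos(np.radians(yaw(r))),np.sin(np.radians(yaw(r)))])
    a=(np.degrees(np.arctan2(d[1],d[0]))+180)%360;ang.append([len(L),a,yaw(r),(a-yaw(r)+180)%360-180])
print(np.array(ang).round(2))
E
python3 b.py
```

```text
[[44.   41.14 36.57  4.57]
 [44.   41.14 36.57  4.56]
 [44.   41.14 36.57  4.57]]
```

Call:
{"api": "apply_moves", "payload": {"slide": [[0,0,0],[0,0,0],[0,0,0],[0,0,0],[0,0,0],[0,0,0],[0,0,0]], "delta_rot": [[0,0,-0.18],[0,0,-0.36],[0,0,-0.54],[0,0,-0.72],[0,0,-0.9],[0,0,-1],[0,0,-1]], "claw": [-1,-1,-1,-1,-1,-1,-1]}}

```text
time: 14.88
tcp_pos: [0.6084, -0.0008, 0.0597]
orientation: [-2.626, -1.724, 0.001]
ft_force: [-4.9, -0.3, 2.1]
opening: 0.0123
grip_force: 40.0
```

Call:
{"api": "apply_moves", "payload": {"slide": [[0,0,0],[0,0,0],[0,0,0],[0,0,0],[0,0,0],[0,0,0],[0,0,0]], "delta_rot": [[0,0,-0.18],[0,0,-0.36],[0,0,-0.54],[0,0,-0.72],[0,0,-0.9],[0,0,-1],[0,0,-1]], "claw": [-1,-1,-1,-1,-1,-1,-1]}}

```text
time: 15.75
tcp_pos: [0.6086, -0.0008, 0.0597]
orientation: [-2.092, -2.343, 0.0]
ft_force: [-4.2, 0.3, 1.8]
opening: 0.0123
grip_force: 40.0
```

Call:
{"api": "apply_moves", "payload": {"slide": [[0,0,0],[0,0,0],[0,0,0],[0,0,0],[0,0,0],[0,0,0],[0,0,0]], "delta_rot": [[0,0,-0.18],[0,0,-0.36],[0,0,-0.54],[0,0,-0.72],[0,0,-0.9],[0,0,-1],[0,0,-1]], "claw": [-1,-1,-1,-1,-1,-1,-1]}}

```text
time: 16.62
tcp_pos: [0.6088, -0.0007, 0.0597]
orientation: [1.416, 2.804, 0.0]
ft_force: [-2.1, -0.0, 0.8]
opening: 0.0126
grip_force: 40.0
```

```bash
python3 b.py; python3 m.py
```

```text
[[ 44.   125.6  126.37  -0.77]
 [ 44.   125.56 126.38  -0.81]
 [ 44.   125.57 126.39  -0.82]]
t 16.93 yaw 126.42 j6 -47.51 tcp [ 0.6088 -0.0008  0.0597] op 0.012 grip 40.0
Mz [-0.102 -0.031 -0.035] tau6 [-0.018 -0.017 -0.017] F [-2.47  0.32  1.69]
```

The bar was at 41.1° when bottomed, with first touch at about 44°. It's now at 125.6°, so I turn about 8° more.

Call:
{"api": "apply_moves", "payload": {"slide": [[0,0,0],[0,0,0],[0,0,0],[0,0,0],[0,0,0]], "delta_rot": [[0,0,-0.13],[0,0,-0.26],[0,0,-0.26],[0,0,-0.26],[0,0,-0.26]], "claw": [-1,-1,-1,-1,-1]}}

```text
time: 17.55
tcp_pos: [0.6088, -0.0007, 0.0597]
orientation: [1.222, 2.894, 0.0]
ft_force: [-0.5, 1.4, 0.8]
opening: 0.0123
grip_force: 40.0
```

```bash
python3 b.py; python3 m.py
```

```text
[[ 44.   133.43 134.21  -0.78]
 [ 44.   133.43 134.22  -0.79]
 [ 44.   133.44 134.24  -0.79]]
t 17.85 yaw 134.24 j6 -55.33 tcp [ 0.6087 -0.0007  0.0598] op 0.0125 grip 40.0
Mz [-0.001  0.012 -0.052] tau6 [-0.022 -0.021 -0.023] F [-0.77  0.77  0.75]
```

Call:
{"api": "apply_moves", "payload": {"slide": [[0,0,0],[0,0,0],[0,0,0],[0,0,0],[0,0,-0.04],[0,0,-0.1],[0,0,-0.2],[0,0,-0.28],[0,0,-0.28],[0,0,-0.28]], "delta_rot": [[0,0,0],[0,0,0],[0,0,0],[0,0,0],[0,0,0],[0,0,0],[0,0,0],[0,0,0],[0,0,0],[0,0,0]], "claw": [0,0,0,0,0,0,0,0,0,0]}}

```text
time: 19.1
tcp_pos: [0.6082, -0.0007, 0.1986]
orientation: [-1.221, -2.893, 0.001]
ft_force: [0.2, 0.9, -0.3]
opening: 0.0439
grip_force: 0.0
```

```bash
python3 m.py; python3 -c "
from h import *
im,i,T=wrist('pics/w6.png')
places(T,'wrist',['adjuster_bar','lock_pivot','lock_knob','relay'])
h=cv2.cvtColor(im,cv2.COLOR_RGB2HSV)
m=cv2.inRange(h,(0,150,100),(6,255,255))|cv2.inRange(h,(174,150,100),(179,255,255));n,l,st,c=cv2.connectedComponentsWithStats(m)
for k in range(1,n):
  if st[k,4]>60: print(st[k],c[k].round(1),pix2w(i,T,*c[k],.11).round(4))
"
```

```text
t 19.25 yaw 134.25 j6 -55.34 tcp [ 0.6082 -0.0007  0.1983] op 0.0442 grip 0.0
Mz [-0.009 -0.019 -0.013] tau6 [ 0. -0. -0.] F [ 0.08  0.02 -0.38]
adjuster_bar 0.75 [ 6.067e-01 -6.000e-04  1.181e-01]
lock_pivot 0.76 [0.6115 0.0469 0.0859]
lock_knob 0.6 [0.5694 0.0848 0.1057]
relay 0.85 [0.6149 0.0325 0.0012]
relay 0.61 [0.4048 0.0556 0.0018]
[346  89  14  15 169] [352.3  96.2] [0.5664 0.0884 0.11  ]
[ 201  153   55   55 1123] [228.1 179.6] [ 0.5342 -0.0526  0.11  ]
```

View pics/w6.png

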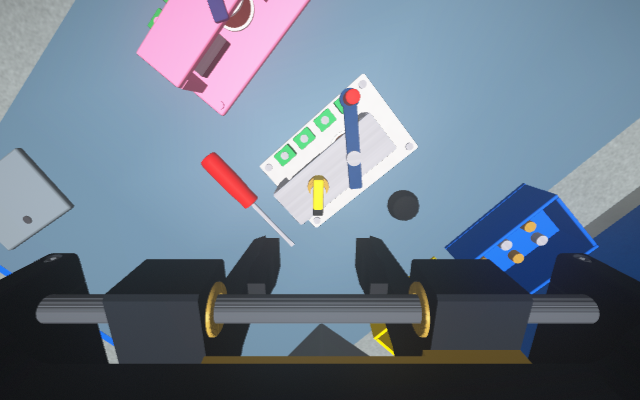

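The red knob is at (352,96) and the pivot cap at (354,158). The bar stayed at its new angle and the lever is still open.

```bash
python3 -c "
from h import *
s,t,r=pose();i=eyes.camera_info('wrist');T=np.eye(4);T[:3,:3]=r.as_matrix();T[:3,3]=t;T=T@np.array(i['T_tool_cam'])
p=pix2w(i,T,354,158,.09);k=pix2w(i,T,352.3,97,.112);print('piv',p,'knob',k,'d',np.linalg.norm((k-p)[:2]))
e=[pix2w(i,T,u,v,.01)[:2] for u,v in((364,74),(417,147),(317,227))];print(np.array(e))
d=e[1]-e[0];print('edge x',np.degrees(np.arctan2(d[1],d[0])),np.linalg.norm(d));d=e[1]-e[2];print('edge y',np.degrees(np.arctan2(d[1],d[0]))-90,np.linalg.norm(d))
d=p[:2]-[.6085,-.0007];print('yaw from screw-pivot',np.degrees(np.arctan2(d[1],d[0]))-90,np.linalg.norm(d))
go([.567,.088,.1985],112)"
```

```text
piv [0.61344056 0.04999587 0.09      ] knob [0.56739793 0.0877181  0.112     ] d 0.059522181836169565
[[ 0.56302502  0.12853327]
 [ 0.67846247  0.11707835]
 [ 0.66346242 -0.0573551 ]]
edge x -5.666939455917029 0.11600439880811018
edge y -4.91494507226912 0.1750772121158992
yaw from screw-pivot -5.566178155402454 0.05093604314211708
t 19.5 tcp [ 0.6086 -0.0008  0.1994] yawx 134.25 j6 -55.3
slide [0.1852 0.0644 0.0018] rot [-0.001 -0.001  0.742]
```

Call:
{"api": "apply_moves", "payload": {"slide": [[0.185,0.064,0],[0.185,0.064,0],[0.185,0.064,0],[0.185,0.064,0],[0.185,0.064,0.08],[0.185,0.064,0.14],[0.185,0.064,0.18],[0.185,0.064,0.22],[0.185,0.064,0.25],[0.185,0.064,0.27],[0.185,0.064,0.283],[0.185,0.064,0.283]], "delta_rot": [[0,0,0.74],[0,0,0.74],[0,0,0.74],[0,0,0.74],[0,0,0.74],[0,0,0.74],[0,0,0.74],[0,0,0.74],[0,0,0.74],[0,0,0.74],[0,0,0.74],[0,0,0.74]], "claw": [0,0,0,0,0,0,0,0,0,0,0,0]}}

```text
time: 21.0
tcp_pos: [0.567, 0.0878, 0.0581]
orientation: [-1.755, -2.605, 0.0]
ft_force: [0.6, 0.0, -0.4]
opening: 0.044
grip_force: 0.0
```

Call:
{"api": "apply_moves", "payload": {"slide": [[0,0,0],[0,0,0],[0,0,0],[0,0,0],[0,0,0]], "delta_rot": [[0,0,0],[0,0,0],[0,0,0],[0,0,0],[0,0,0]], "claw": [-1,-1,-1,-1,-1], "newtons": 12}}

```text
time: 21.62
tcp_pos: [0.5669, 0.0879, 0.0584]
orientation: [-1.755, -2.605, 0.0]
ft_force: [-2.9, 0.3, 2.3]
opening: 0.0131
grip_force: 12.0
```

```bash
python3 m.py;python3 -c "
from h import *
s,t,r=pose();p=np.array([.6132,.05]);d=t[:2]-p;print('ang',np.degrees(np.arctan2(d[1],d[0])),np.linalg.norm(d))
a0=np.degrees(np.arctan2(d[1],d[0]))
for a in np.arange(138,80,-4.):
  q=np.r_[p+.06*np.array([np.cos(np.radians(a)),np.sin(np.radians(a))]),t[2]]
  print(a,(r.inv().apply(q-t)/.5).round(3))
"
```

```text
t 21.77 yaw 112.06 j6 -24.95 tcp [0.5669 0.0879 0.0583] op 0.0131 grip 12.0
Mz [-0.036 -0.02  -0.054] tau6 [-0.021 -0.021 -0.021] F [-2.75  0.56  2.74]
ang 140.72763228296571 0.059799776828284294
138.0 [ 0.003  0.005 -0.   ]
134.0 [ 0.006  0.013 -0.   ]
130.0 [ 0.009  0.02  -0.   ]
126.0 [ 0.012  0.028 -0.   ]
122.0 [ 0.013  0.037 -0.   ]
118.0 [ 0.014  0.045 -0.   ]
114.0 [ 0.015  0.053 -0.   ]
110.0 [ 0.015  0.062 -0.   ]
106.0 [ 0.014  0.07  -0.   ]
102.0 [ 0.013  0.078 -0.   ]
98.0 [ 0.011  0.087 -0.   ]
94.0 [ 0.009  0.095 -0.   ]
90.0 [ 0.006  0.102 -0.   ]
86.0 [ 0.003  0.11  -0.   ]
82.0 [-0.001  0.117 -0.   ]
```

Gripped on a 13 mm object, which fits the knob. I swing it along the arc to 90° first.

Call:
{"api": "apply_moves", "payload": {"slide": [[0.003,0.005,0],[0.006,0.013,0],[0.009,0.02,0],[0.012,0.028,0],[0.013,0.037,0],[0.014,0.045,0],[0.015,0.053,0],[0.015,0.062,0],[0.014,0.07,0],[0.013,0.078,0],[0.011,0.087,0],[0.009,0.095,0],[0.006,0.102,0],[0.006,0.102,0]], "delta_rot": [[0,0,0],[0,0,0],[0,0,0],[0,0,0],[0,0,0],[0,0,0],[0,0,0],[0,0,0],[0,0,0],[0,0,0],[0,0,0],[0,0,0],[0,0,0],[0,0,0]], "claw": [-1,-1,-1,-1,-1,-1,-1,-1,-1,-1,-1,-1,-1,-1]}}

```text
time: 23.52
tcp_pos: [0.6136, 0.1097, 0.0579]
orientation: [1.755, 2.605, 0.001]
ft_force: [-0.9, 0.8, -3.0]
opening: 0.0136
grip_force: 12.0
```

```bash
python3 m.py
```

```text
t 23.68 yaw 112.05 j6 -22.67 tcp [0.6135 0.1097 0.058 ] op 0.0131 grip 12.0
Mz [-0.084 -0.081 -0.036] tau6 [-0.096 -0.096 -0.092] F [-0.    2.29 -3.93]
```

Call:
{"api": "apply_moves", "payload": {"slide": [[-0.002,0.004,0],[-0.004,0.008,0],[-0.005,0.01,0],[-0.005,0.01,0]], "delta_rot": [[0,0,0],[0,0,0],[0,0,0],[0,0,0]], "claw": [-1,-1,-1,-1]}}

```text
time: 24.18
tcp_pos: [0.6183, 0.1093, 0.058]
orientation: [-1.755, -2.604, 0.001]
ft_force: [-5.4, 2.0, -1.9]
opening: 0.0134
grip_force: 12.0
```

```bash
python3 m.py
```

```text
t 24.32 yaw 112.06 j6 -22.7 tcp [0.6183 0.1093 0.058 ] op 0.0135 grip 12.0
Mz [-0.197 -0.119 -0.122] tau6 [-0.135 -0.134 -0.134] F [-5.52  1.93 -2.44]
```

Call:
{"api": "apply_moves", "payload": {"slide": [[-0.001,0.001,0],[-0.001,0.002,0],[-0.001,0.002,0]], "delta_rot": [[0,0,0],[0,0,0],[0,0,0]], "claw": [-1,-1,-1]}}

```text
time: 24.7
tcp_pos: [0.6183, 0.1094, 0.0579]
orientation: [-1.753, -2.603, 0.004]
ft_force: [-11.3, 2.1, 0.7]
opening: 0.0134
grip_force: 12.0
```

```bash
python3 m.py
```

```text
t 24.85 yaw 112.07 j6 -22.71 tcp [0.6183 0.1094 0.0579] op 0.0134 grip 12.0
Mz [-0.119 -0.082 -0.116] tau6 [-0.11  -0.109 -0.109] F [-11.41   1.49  -0.21]
```

Call:
{"api": "apply_moves", "payload": {"slide": [[-0.001,0.002,0],[-0.001,0.003,0],[-0.001,0.003,0]], "delta_rot": [[0,0,0],[0,0,0],[0,0,0]], "claw": [-1,-1,-1]}}

```text
time: 25.22
tcp_pos: [0.6183, 0.1095, 0.0577]
orientation: [-1.751, -2.6, 0.008]
ft_force: [-19.3, 0.7, 5.2]
opening: 0.0135
grip_force: 12.0
```

```bash
python3 m.py
```

```text
t 25.38 yaw 112.09 j6 -22.7 tcp [0.6183 0.1095 0.0577] op 0.0136 grip 12.0
Mz [-0.117 -0.085 -0.072] tau6 [-0.082 -0.081 -0.081] F [-19.63   1.26   4.45]
```

It's hard on the stop at about 20 N with no further motion. I relax slightly, release and rise.

Call:
{"api": "apply_moves", "payload": {"slide": [[0.001,-0.003,0],[0.001,-0.003,0],[0.001,-0.003,0],[0.001,-0.003,0],[0.001,-0.003,0],[0.001,-0.003,-0.05],[0.001,-0.003,-0.12],[0.001,-0.003,-0.2],[0.001,-0.003,-0.28],[0.001,-0.003,-0.28]], "delta_rot": [[0,0,0],[0,0,0],[0,0,0],[0,0,0],[0,0,0],[0,0,0],[0,0,0],[0,0,0],[0,0,0],[0,0,0]], "claw": [-1,0,0,0,0,0,0,0,0,0]}}

```text
time: 26.62
tcp_pos: [0.6212, 0.1092, 0.2015]
orientation: [1.752, 2.601, 0.006]
ft_force: [0.5, 0.1, -0.1]
opening: 0.0442
grip_force: 0.0
```

Call:
{"api": "apply_moves", "payload": {"slide": [[-0.1,0,0],[-0.2,0,0],[-0.22,0,0],[-0.22,0,0],[-0.22,0,0]], "delta_rot": [[0,0,0],[0,0,0],[0,0,0],[0,0,0],[0,0,0]], "claw": [0,0,0,0,0]}}

```text
time: 27.25
tcp_pos: [0.6608, 0.0086, 0.1981]
orientation: [-1.753, -2.606, -0.0]
ft_force: [-0.5, 0.0, -0.1]
opening: 0.0441
grip_force: 0.0
```

```bash
python3 m.py; python3 -c "
from h import *
im,i,T=wrist('pics/w7.png')
places(T,'wrist',['adjuster_bar','lock_pivot','lock_knob'])
h=cv2.cvtColor(im,cv2.COLOR_RGB2HSV)
m=cv2.inRange(h,(0,150,100),(6,255,255))|cv2.inRange(h,(174,150,100),(179,255,255));n,l,st,c=cv2.connectedComponentsWithStats(m)
for k in range(1,n):
  if st[k,4]>60: 
    q=pix2w(i,T,*c[k],.112);print(st[k],q.round(4),np.degrees(np.arctan2(q[1]-.05,q[0]-.6132)))
"
```

```text
t 27.4 yaw 112.13 j6 -31.54 tcp [0.661  0.0084 0.1984] op 0.0438 grip 0.0
Mz [-0.017  0.009 -0.024] tau6 [0.005 0.005 0.004] F [-0.24 -0.18 -0.18]
adjuster_bar 0.94 [ 0.6062 -0.0012  0.1157]
lock_pivot 0.85 [0.4041 0.0693 0.085 ]
lock_pivot 0.83 [0.6113 0.0474 0.0804]
lock_knob 0.66 [0.6201 0.1072 0.1069]
lock_knob 0.28 [0.6103 0.0483 0.0851]
[309  68  15  16 183] [0.618  0.1099 0.112 ] 85.42775949459747
[ 170  184   64   39 1090] [ 0.5544 -0.0451  0.112 ] -121.7479357980182
```

View pics/w7.png

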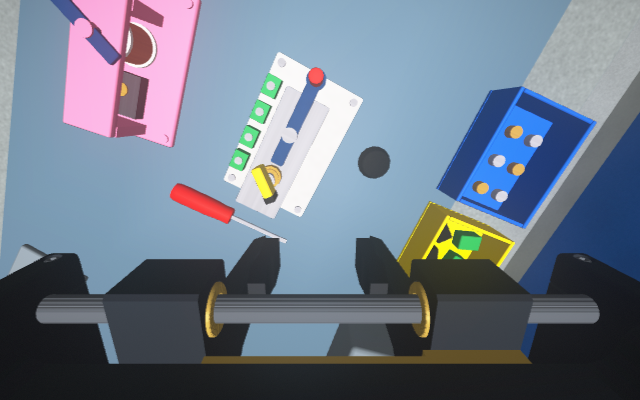

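The lever, from knob (316,76) to pivot (290,135), points at the screw near (268,180). The knob stayed at its stop at about 85°, nothing else on the bench looks disturbed, and the gripper is clear.

```bash
python3 -c "
from cell import order
print(order.finish_job())"
```

```text
the job is handed in; nothing more can be done
None
```

The stop screw was bottomed firmly at about 0.15 N m and backed off about a quarter turn, then the lock lever was swung to its stop and released, and the job is handed in (27.4 s on the robot's clock).

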